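# Fit the vial carousel on the sampler's keyed taper drive

## Robot

A 6-joint arm with a two-finger parallel gripper is mounted at the origin on a cart in front of the work surface, level with it; the furniture and walls round the work are solid. World frame = base frame: x ahead of the robot, y to its left, z up, the work surface at z = 0. Lengths are in m, angles in rad, forces in N, time in s.
With the tool pointing down it reaches from about 0.325 to 0.85 m from the base axis. Payload 4.4 kg.
Tool frame: the origin (TCP) lies midway between the tips of the shut fingers; the grasp point (between the pads) lies 19 mm behind it; y points along the fingers, z is the direction in which the jaws open and shut, and the axes are right-handed (so a half turn about y gives the same grasp; the last joint's range is limited). The gripper opens to 94 mm and grips with 3 to 60 N. Pads are 16 mm wide; open, the fingers measure 119 mm over their backs; the gripper's body (75 mm by 177 mm) begins 78 mm behind the grasp point.
Start: joints at [-1.345, 0.207, 1.542, -0, 1.393, -0.15], TCP at [0.211, -0.535, 0.205] pointing down, gripper open.
Joint ranges: [-2.73, 2.73], [-0.86, 2.22], [0.23, 2.46], [-1.11, 4.25], [0.08, 2.63], [-2.82, 2.82]. Speed limits (rad/s): [2.79, 2.79, 3.14, 3.14, 3.14, 3.14].

## Interface

Orientations are given as [roll, pitch, yaw] about the fixed x, y, z axes, in that order (R = Rz(yaw) Ry(pitch) Rx(roll)).
In Python, from rig import robot, optics gives the robot as it stands.
- The arm moves only by the tool move_arm, never from a script. Its argument "plan" is a list of rows, each an object of numbers: "x", "y", "z": the shift along the tool's x, y, z in mm; "roll": the turn about the tool's y in rad; "gripper": the gripper command: -1 is shut, 1 is fully open, values between are in proportion. In form: [{"x": .., "y": .., "z": .., "roll": .., "gripper": ..}, ...]. A call has 1 to 12 rows; each row is the pose to reach, as a shift and turn from the pose commanded when the call began, along the tool's axes at that moment; what a row does not reach only later rows make up. A row lasts 1/10 s, in which the tool goes at most 50 mm and 8.59 degrees, less where a joint would pass 70% of its speed; a pose out of reach is approached as far as the arm can. A call with a gripper value outside its range is refused whole. The fingers move at their own pace and stop on an object; "force" is the grip in N (left out, the last holds). Time passes only in rows, so rows that repeat a pose let the fingers close. It gives the time, the measured TCP pose, the force and the opening at its end, in the units of the state.
- robot.observe(): the state, without advancing time (a new reading comes with each control period).
- optics.capture(name): name is "scene" or "top"; returns a dict with "image" (400x640x3 uint8, blue, green, red), "range_z" (400x640 float32, m along the optical axis (not along the pixel's ray), 0 where there is no reading), "K" (3x3 intrinsics, pixels), "k1" (the pictures are not rectified: a ray, as slopes to the right and down, at radius r is drawn at 1 + k1 r^2 times it, then the intrinsics apply), "extrinsics" (4x4, takes a point from world to camera coordinates). Camera axes: x right, y down, z forward; pixel columns grow to the right and rows downward; lengths in m; the calibration is good to about 2 mm. A picture is of the moment at which its call begins.
- robot.hand_in(): hands the job in, once; it reports no verdict.
The state is a dict: "clock": time; "qpos": joint angles; "qvel": joint speeds; "joint_torque": joint torques, N m; "ee_pos": TCP position; "tcp_rot": TCP orientation; "ft_force": force on the tool from outside, world axes, zero at the start; "ft_torque": the same for the moment, N m; "width": finger opening in m.
Only numpy, scipy, OpenCV 4.12 (cv2) and the standard library are available. Lean on these libraries where they do the work, as an engineer would, in place of code of your own. Each camera call takes 0.05 s, during which the arm holds its last target.

## Task

Put the blue vial carousel back on the white sampler drive unit: set it down over the steel cone, then turn it until the slots in its underside find the three orange drive dogs and it drops fully home, level and flat on the drive flange. Do not drop or slam it onto the drive; leave it released there, and do not disturb the brown bottle, beaker, timer and vial standing round about.

Things in the scene. Friction and masses are not known exactly. Their poses are not given: they have to be found in the camera images.
- carousel_knob (a point): Centre of the black round grip knob on top of the loose blue carousel, z up along its axis. Knob: upright cylinder, 24 mm across, 32 mm tall (16 mm above and below this point); grip it anywhere round its side. Below it a 14 mm neck, 4 mm high, then the top of the blue sleeve (25 mm across), 20 mm below this point. About 0.25 kg. Starts upright on the worktop.
- carousel: The same carousel: disc 120 mm across, 10 mm thick, ten empty vial pockets. Origin: centre of its underside, 58 mm below the knob centre; z up. In its middle a tapered sleeve, closed on top, open below: bore 34 mm at the underside, narrowing to 18 mm at 32 mm up.
- carousel_slot (a point): One of the carousel's three equal slots, 120 degrees apart round its axis (this one lies along the carousel's +x; point at the underside, 28 mm from the axis). Each is 12 mm wide, goes right through the disc from 21 to 34 mm from the axis, and shows from above as a window. Axes as the carousel's.
- drive_seat (a point): Centre of the flat top of the drive flange (76 mm across) on the fixed white drive unit, 45 mm above the worktop; z up. The carousel's underside rests here when home: the knob centre is then 58 mm above this point, 66 mm while it rides on the dogs. x and y follow the white housing (150 x 150 x 40 mm) and say NOTHING of where the drive dogs are.
- cone_top (a point): Centre of the top of the fixed steel cone, 28 mm above the flange: 17 mm across here, 31 mm at the flange (1.5 mm play all round in the carousel's sleeve when home). Three fixed orange dogs stand on the flange round the cone, 120 degrees apart, 23 to 32.5 mm from the axis, 7 mm wide, 8 mm tall.
- drive_unit: Fixed white drive unit; origin under its centre, on the drive axis. Its three dogs may stand at any angle, new each time and not reported: see it, or feel for it. The carousel fits three ways, a third of a turn apart; it drops 8 mm when slots and dogs are within about 0.07 rad, else it rides on the dogs, rubbing lightly as it is turned. The drive itself does not turn.
- amber_spot (a point): Bystander: brown glass bottle with black cap, 49 mm across, 99 mm tall; this point is at its foot. Loose.
- beaker_spot (a point): Bystander: small glass beaker, 46 mm across, 58 mm tall; this point is at its foot. Loose.
- timer_spot (a point): Bystander: white kitchen-style lab timer lying flat, 58 x 68 x 18 mm; this point is at its underside. Loose.
- vial_spot (a point): Bystander: glass vial with white cap, 23 mm across, 51 mm tall; this point is at its foot. Loose.
There are look-alikes about, which are no part of the job. Of the things shaped like the carousel, the blue one is meant.

How it is judged:
At the end, for the whole second after the job is handed in: The carousel sits fully home on the drive flange with its slots over the dogs: the knob centre is 55 to 60.5 mm above the flange top (58 when home, 66 when riding on the dogs), within 4.5 mm of the drive's axis, tilted less than 0.04 rad, and at rest (z of carousel_knob in the frame of drive_seat between 0.055 and 0.0605 m and horizontal distance between carousel_knob and drive_seat below 0.0045 m and angle between carousel_knob's own z axis and vertical below 0.04 rad and linear speed of carousel below 0.02 m/s and angular speed of carousel below 0.1 rad/s); the robot touches nothing.
It fails at once if the carousel is dropped or slammed onto the drive (moves faster than 0.6 m/s within 40 mm of its axis and 30 mm of home) (horizontal distance between carousel_knob and drive_seat below 0.04 m and z of carousel_knob in the frame of drive_seat below 0.088 m and linear speed of carousel above 0.6 m/s).
It fails at once if the brown bottle, beaker, timer or vial is moved more than 20 mm (distance of any of amber_spot, beaker_spot, timer_spot, vial_spot from where it was at the start of the episode above 0.02 m).
It also fails if it takes over 64 s, if anything falls off the work surface, if the arm or the gripper's body presses on something with over 40 N, if the wrist force passes 120 N, or if a joint passes its speed limit or range.

## Working session

There is one attempt and no reset: what is moved stays moved. The work goes in short steps, Python scripts to look and compute and a tool call to move; the robot and the scene stay as the last step left them, time stands still between calls to the robot, and variables do not carry over. Pictures are saved under pics/ and viewed, and the job is handed in when it is done.

Besides the shell and the picture viewer there is one more tool, called after ">>>" in YAML: its name, and indented under it one key for each argument. move_arm: Moves the arm, as the interface text tells. Its arguments: {"type":"object","properties":{"plan":{"type":"array","items":{"type":"object","properties":{"x":{"type":"number"},"y":{"type":"number"},"z":{"type":"number"},"roll":{"type":"number"},"gripper":{"type":"number"}}}},"force":{"type":"number"}},"required":["plan"]}

```bash
ls; mkdir -p pics; python3 - <<'E'
from rig import robot, optics
import cv2,pickle
print(robot.observe())
for n in("scene","top"):
    c=optics.capture(n); cv2.imwrite(f"pics/{n}0.png",c["image"]); pickle.dump(c,open(f"{n}0.pkl","wb"))
    print(n,c["K"],c["k1"],c["extrinsics"])
E
```

```text
pics
{'clock': 0.0, 'qpos': array([-1.34547721e+00,  2.07434068e-01,  1.54289261e+00, -7.54775282e-06,
        1.39354583e+00, -1.50506352e-01]), 'qvel': array([ 1.14521858e-03, -5.70517448e-04, -1.57822308e-03,  6.44445359e-05,
       -8.20037572e-05, -1.17605772e-03]), 'joint_torque': array([-2.47854470e-03, -3.70883489e+01, -2.81419176e+01,  6.95210975e-02,
        3.61733465e-02, -1.61168514e-04]), 'ee_pos': array([ 0.21085155, -0.5340871 ,  0.20431195]), 'tcp_rot': array([-1.57305153e+00,  3.34496486e-04, -2.76576623e+00]), 'ft_force': array([ 0.21019577, -0.26695642, -0.76558302]), 'ft_torque': array([0.0264573 , 0.01318916, 0.02378215]), 'width': 0.09382920406642975}
scene [[458.20433411   0.         319.73304361]
 [  0.         458.20433411 201.20008294]
 [  0.           0.           1.        ]] -0.07601958800094129 [[-0.91932746 -0.39341593 -0.00780533  0.53382874]
 [-0.28893212  0.68837158 -0.66532909  0.29381216]
 [ 0.26712403 -0.6094001  -0.74650939  0.88208812]
 [ 0.          0.          0.          1.        ]]
top [[468.79721872   0.         320.94016543]
 [  0.         468.79721872 198.96495685]
 [  0.           0.           1.        ]] -0.11395788095323474 [[ 0.01366946 -0.99976696  0.01670833 -0.09282969]
 [-0.98089408 -0.01665073 -0.19382867  0.62031543]
 [ 0.19406171 -0.01373956 -0.9808931   1.20066084]
 [ 0.          0.          0.          1.        ]]
```

View pics/scene0.png

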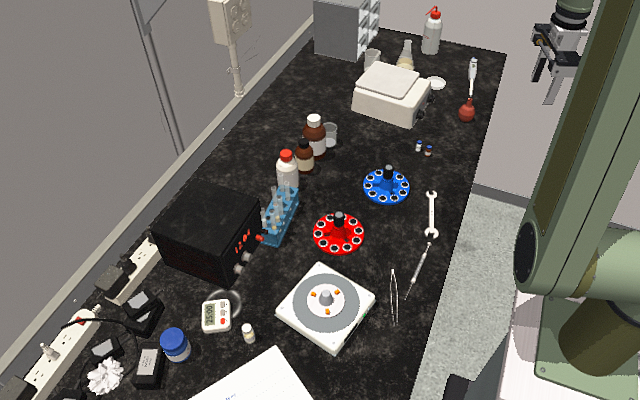

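View pics/top0.png

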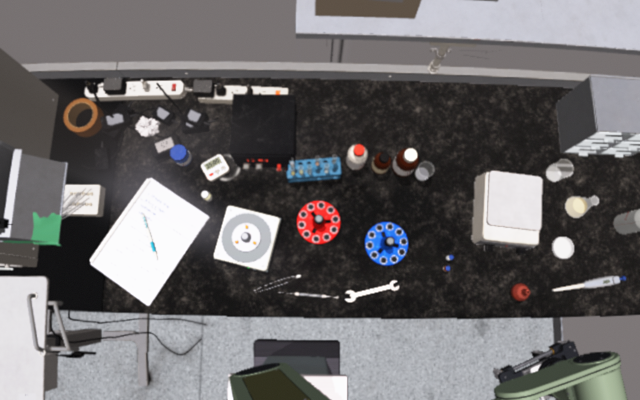

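The scene view shows the blue carousel at (386,185) and the red one at (338,232), with the drive at (326,300). In the top view they are at blue (386,243), red (318,222) and drive (246,238). Two things could be taken for the target: the red carousel, which is the look-alike, and the blue one. The description says blue, so I'll take that one. Next come a close crop and the measurements.

```bash
cat > h.py <<'E'
import numpy as np,cv2,pickle
def dist(c): return np.array([c["k1"],0,0,0,0.])
def ray(c,uv):
    # invert drawn radius = r(1+k1 r^2)
    p=cv2.undistortPoints(np.array(uv,float).reshape(-1,1,2),c["K"],dist(c)).reshape(-1,2)
    E=c["extrinsics"];R=E[:3,:3];t=E[:3,3]
    d=np.c_[p,np.ones(len(p))]@R; return -R.T@t,d
def onplane(c,uv,z):
    o,d=ray(c,uv); return o+d*((z-o[2])/d[:,2])[:,None]
def proj(c,P):
    E=c["extrinsics"]
    return cv2.projectPoints(np.array(P,float).reshape(-1,1,3),cv2.Rodrigues(E[:3,:3])[0],E[:3,3],c["K"],dist(c))[0].reshape(-1,2)
def cloud(c):
    z=c["range_z"];v,u=np.mgrid[:400,:640]
    o,d=ray(c,np.c_[u.ravel(),v.ravel()]); P=o+d*z.ravel()[:,None]; P=P.reshape(400,640,3);P[z==0]=np.nan
    return P
def load(n): return pickle.load(open(n+".pkl","rb"))
def circ(P):
    A=np.c_[2*P[:,:2],np.ones(len(P))];s=np.linalg.lstsq(A,(P[:,:2]**2).sum(1),rcond=None)[0]
    return s[:2],np.sqrt(s[2]+s[0]**2+s[1]**2)
E
python3 - <<'E'
from h import *
for n,rs in(("scene",((340,140,100,80),(270,255,110,90))),("top",((356,213,60,60),(211,203,70,70)))):
    c=load(n+"0");im=c["image"];hsv=cv2.cvtColor(im,cv2.COLOR_BGR2HSV)
    cs=[cv2.resize(im[y:y+h,x:x+w],(400,400),interpolation=cv2.INTER_CUBIC) for x,y,w,h in rs]
    cv2.imwrite(f"pics/crop_{n}.png",np.hstack(cs))
    # blue carousel rim
    m=cv2.inRange(hsv,(100,120,60),(125,255,255))
    x,y,w,h=rs[0]; mm=np.zeros_like(m);mm[y:y+h,x:x+w]=m[y:y+h,x:x+w]
    k=max(cv2.findContours(mm,cv2.RETR_EXTERNAL,cv2.CHAIN_APPROX_NONE)[0],key=cv2.contourArea)
    hull=cv2.convexHull(k,returnPoints=True).reshape(-1,2)
    print(n,"blue rim",circ(onplane(c,hull,0.010 if n=="top" else .008)),len(hull))
    # orange dogs
    m=cv2.inRange(hsv,(8,130,120),(22,255,255));x,y,w,h=rs[1]
    N,l,st,ce=cv2.connectedComponentsWithStats(m[y:y+h,x:x+w])
    for i in range(1,N):
        if st[i,4]>3: print("dog",ce[i]+[x,y],st[i],onplane(c,ce[i]+[x,y],.051)[0])
    P=cloud(c);x,y,w,h=rs[1];Q=P[y:y+h,x:x+w].reshape(-1,3)
    print("z hist",np.histogram(Q[:,2],bins=np.arange(-.01,.1,.005))[0])
    q=Q[(Q[:,2]>.068)&(Q[:,2]<.08)];print("cone",np.nanmean(q,0),len(q))
    x,y,w,h=rs[0];Q=P[y:y+h,x:x+w].reshape(-1,3);q=Q[(Q[:,2]>.068)&(Q[:,2]<.085)];print("knob top",np.nanmedian(q,0),len(q))
E
```

```text
scene blue rim (array([ 0.50931834, -0.26217086]), np.float64(0.062420385240295286)) 22
dog [336.88888889 291.44444444] [65 34  5  5 18] [0.50133284 0.0966549  0.051     ]
dog [313.         293.88888889] [41 37  5  5 18] [0.5433618  0.12048806 0.051     ]
dog [327. 311.] [56 54  3  5 15] [0.50286109 0.14477558 0.051     ]
z hist [  12 2990 1714    5   67   70   62  122  328 2366 1475  425   83   34
   24   19   57    8    0    0    0]
cone [0.51653812 0.12136217 0.07273671] 70
knob top [ 0.51380397 -0.25565868  0.07322275] 96
top blue rim (array([ 0.51071449, -0.26602763]), np.float64(0.0624814354375687)) 27
dog [236.5 241.5] [25 38  2  2  4] [0.50408927 0.14052719 0.051     ]
z hist [  10  508 1076  171   15   17   17   24  156  940 1328  458   75   18
   13   10   29   13    0    0    0]
cone [0.51769324 0.11619264 0.07339906] 48
knob top [ 0.51119645 -0.26421401  0.07677857] 69
```

```bash
python3 -c "
import cv2,numpy as np
a=cv2.imread('pics/crop_scene.png');b=cv2.imread('pics/crop_top.png');cv2.imwrite('pics/crops.png',cv2.resize(np.vstack([a,b]),(600,600)))"
```

```text
(no output)
```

View pics/crops.png

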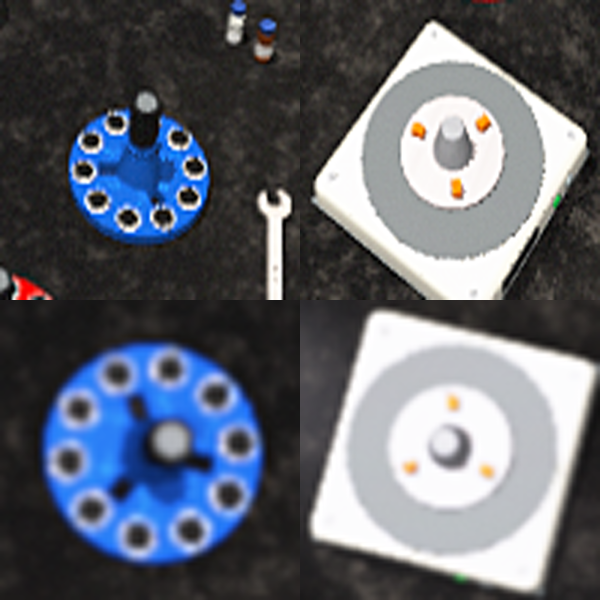

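The crop shows the blue carousel with its knob standing and three dark slot windows. It also shows the drive with its cone and three orange dogs. Next: the flange centre, dog angles and slot angles.

```bash
python3 - <<'E'
from h import *
for n,(x,y,w,h),(bx,by,bw,bh) in(("scene",(270,255,110,90),(340,140,100,80)),("top",(211,203,70,70),(356,213,60,60))):
    c=load(n+"0");im=c["image"];hsv=cv2.cvtColor(im,cv2.COLOR_BGR2HSV).astype(int)
    o=np.array([x,y]);H=hsv[y:y+h,x:x+w]
    sub=im[y:y+h,x:x+w].astype(int)
    sat=(sub.max(2)-sub.min(2))
    # dogs weighted by orangeness
    om=(sub[...,2]-sub[...,0]).clip(0)*1.0; om[om<25]=0
    N,l,st,ce=cv2.connectedComponentsWithStats((om>0).astype(np.uint8))
    D=[]
    for i in range(1,N):
        if st[i,4]<4: continue
        v,u=np.nonzero(l==i);wt=om[v,u];p=np.array([(u*wt).sum(),(v*wt).sum()])/wt.sum()+o
        D.append(onplane(c,p,.052)[0]);print(n,"dog",p,wt.sum(),D[-1][:2])
    # gray ring outer / flange white
    V=H[...,2]; print("ring V",V[h//2,::4])
    g=((V>120)&(V<200)&(sat<25)).astype(np.uint8)
    k=cv2.findContours(g,cv2.RETR_CCOMP,cv2.CHAIN_APPROX_NONE)
    for i,q in enumerate(k[0]):
        if cv2.contourArea(q)>150:
            q=q.reshape(-1,2)+o
            for z in(.040,.045): print(len(q),k[1][0][i][3],z,circ(onplane(c,q,z)))
    # blue slots: dark, non-bluish within r 20..36 of the centre
    s=im[by:by+bh,bx:bx+bw].astype(int)
    ctr={"scene":np.array([.5093,-.2622]),"top":np.array([.5107,-.266])}[n]
    v,u=np.mgrid[by:by+bh,bx:bx+bw];P=onplane(c,np.c_[u.ravel(),v.ravel()],.009)[:,:2]-ctr
    r=np.hypot(*P.T);a=np.degrees(np.arctan2(P[:,1],P[:,0]))
    dk=s.max(2).ravel();
    m=(r>.023)&(r<.034)
    print("slots min V per 10deg",[(b,int(dk[m&(a>=b)&(a<b+10)].min(initial=255))) for b in range(-180,180,10)])
E
```

```text
scene dog [338.22685185 255.        ] 864.0 [0.53154812 0.01340273]
scene dog [304.4537037 275.5462963] 108.0 [0.57671429 0.08835685]
scene dog [336.61658151 291.40919647] 4306.0 [0.50166741 0.09734769]
scene dog [312.89451377 293.53496586] 4247.0 [0.54363002 0.12035558]
scene dog [282.04411765 300.95588235] 136.0 [0.59317088 0.15964635]
scene dog [326.96013289 310.89966777] 4515.0 [0.50281452 0.14510112]
ring V [ 39  47  50  98 255 254 161 161 165 150 253 251 239 158 152 123 218 249
 251 161 161 161 155 253 253 252 147  31]
179 -1 0.04 (array([0.5157559 , 0.12070652]), np.float64(0.06624599239015919))
179 -1 0.045 (array([0.51468194, 0.12330147]), np.float64(0.06584113287347916))
107 36 0.04 (array([0.51791631, 0.11722735]), np.float64(0.03934633784256643))
107 36 0.045 (array([0.51682915, 0.11984355]), np.float64(0.03910587440096454))
slots min V per 10deg [(-180, 189), (-170, 146), (-160, 141), (-150, 143), (-140, 132), (-130, 165), (-120, 106), (-110, 35), (-100, 21), (-90, 16), (-80, 17), (-70, 22), (-60, 92), (-50, 190), (-40, 223), (-30, 235), (-20, 238), (-10, 172), (0, 119),
[... 537 characters left out ...]
4344042651762))
133 -1 0.045 (array([0.51574047, 0.11647693]), np.float64(0.06249436084164025))
89 38 0.04 (array([0.51926996, 0.11923395]), np.float64(0.04236613850582774))
89 38 0.045 (array([0.51870411, 0.11849867]), np.float64(0.042197952953354934))
slots min V per 10deg [(-180, 191), (-170, 168), (-160, 166), (-150, 169), (-140, 189), (-130, 223), (-120, 148), (-110, 19), (-100, 43), (-90, 151), (-80, 159), (-70, 154), (-60, 144), (-50, 148), (-40, 193), (-30, 242), (-20, 246), (-10, 239), (0, 152), (10, 41), (20, 46), (30, 211), (40, 246), (50, 246), (60, 246), (70, 246), (80, 246), (90, 246), (100, 247), (110, 247), (120, 185), (130, 25), (140, 27), (150, 164), (160, 246), (170, 219)]
```

```bash
cat >> h.py <<'E'
def slots(c,ctr,z,box):
    im=c["image"].astype(float);x,y,w,h=box
    v,u=np.mgrid[y:y+h:.25,x:x+w:.25];s=cv2.remap(im.astype(np.float32),u.astype(np.float32),v.astype(np.float32),1).max(2).ravel()
    P=onplane(c,np.c_[u.ravel(),v.ravel()],z)[:,:2]-ctr
    r=np.hypot(*P.T);a=np.arctan2(P[:,1],P[:,0]);m=(r>.023)&(r<.033)&(s<110)
    return P[m],a[m]
def tooldelta(ob,target):
    from scipy.spatial.transform import Rotation as Ro
    return Ro.from_euler("xyz",ob["tcp_rot"]).as_matrix().T@(np.array(target)-ob["ee_pos"])*1000
E
python3 - <<'E'
from h import *
from rig import robot
c=load("top0");P,a=slots(c,np.array([.5107,-.266]),.009,(356,213,60,60))
d=np.degrees(a)
for lo,hi in((-5,35),(-125,-95),(115,155)):
    m=(d>lo)&(d<hi);print(np.median(d[m]),d[m].mean(),d[m].min(),d[m].max(),m.sum())
print(tooldelta(robot.observe(),[.5105,-.264,.15]))
for n,z in(("scene",(.51,-.262)),("top",(.511,-.266))):
    print(n,proj(load(n+"0"),[[*z,.074]]))
E
```

```text
17.565486767854647 17.73484928890304 9.734449348986384 25.520533000961358 119
-102.11705322989022 -102.12083338350543 -109.79374405644711 -95.02055945407328 138
139.64509252702382 139.72441449109806 131.29877950962018 148.12653074526798 139
[-377.86531082   54.81856448 -141.25443067]
scene [[387.93506383 167.34490081]]
top [[389.76853501 240.40106476]]
```

>>> move_arm:
  plan:
    - {"x": -40, "y": 0, "z": -15, "gripper": 1}
    - {"x": -80, "y": 0, "z": -30, "gripper": 1}
    - {"x": -120, "y": 0, "z": -45, "gripper": 1}
    - {"x": -160, "y": 0, "z": -60, "gripper": 1}
    - {"x": -200, "y": 0, "z": -75, "gripper": 1}
    - {"x": -240, "y": 0, "z": -90, "gripper": 1}
    - {"x": -280, "y": 0, "z": -105, "gripper": 1}
    - {"x": -320, "y": 0, "z": -120, "gripper": 1}
    - {"x": -350, "y": 10, "z": -131, "gripper": 1}
    - {"x": -378, "y": 40, "z": -141, "gripper": 1}
    - {"x": -378, "y": 55, "z": -141, "gripper": 1}
    - {"x": -378, "y": 55, "z": -141, "gripper": 1}

```text
$.plan[0]: bad value
```

```bash
python3 - <<'E'
from h import *
from rig import robot,optics
o=robot.observe();print(o["clock"],o["ee_pos"],o["tcp_rot"],o["width"],o["ft_force"]);print(tooldelta(o,[.5105,-.264,.044]))
a=optics.capture("scene")["image"][100:260,300:480];b=optics.capture("top")["image"][170:290,330:465]
cv2.imwrite("pics/pre.png",np.hstack([cv2.resize(a,(400,400)),cv2.resize(b,(400,400))]))
E
```

```text
0.1 [ 0.21086353 -0.53417519  0.2044374 ] [-1.57277723e+00  2.67931504e-04 -2.76582848e+00] 0.09423393299222452 [ 0.15941555 -0.14781779  0.49624826]
[-377.83691009  160.8183527  -141.04445495]
```

View pics/pre.png

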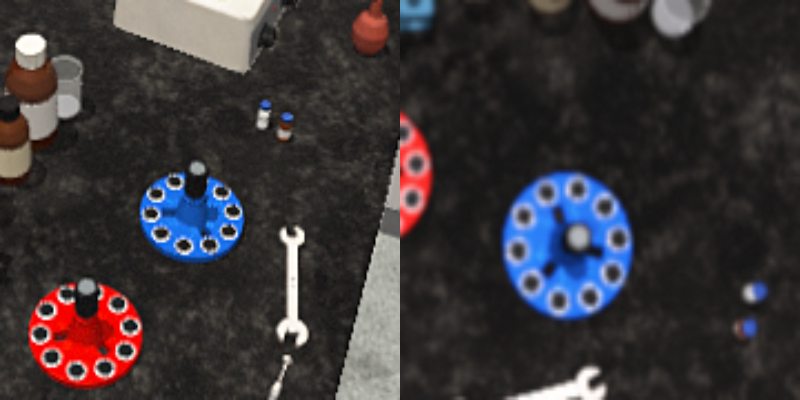

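The call was refused and nothing moved, probably because every row needs "roll". I'll add it to each row.

>>> move_arm:
  plan:
    - {"x": -40, "y": 0, "z": -15, "roll": 0, "gripper": 1}
    - {"x": -80, "y": 0, "z": -30, "roll": 0, "gripper": 1}
    - {"x": -120, "y": 0, "z": -45, "roll": 0, "gripper": 1}
    - {"x": -160, "y": 0, "z": -60, "roll": 0, "gripper": 1}
    - {"x": -200, "y": 0, "z": -75, "roll": 0, "gripper": 1}
    - {"x": -240, "y": 0, "z": -90, "roll": 0, "gripper": 1}
    - {"x": -280, "y": 0, "z": -105, "roll": 0, "gripper": 1}
    - {"x": -320, "y": 0, "z": -120, "roll": 0, "gripper": 1}
    - {"x": -350, "y": 10, "z": -131, "roll": 0, "gripper": 1}
    - {"x": -378, "y": 40, "z": -141, "roll": 0, "gripper": 1}
    - {"x": -378, "y": 55, "z": -141, "roll": 0, "gripper": 1}
    - {"x": -378, "y": 55, "z": -141, "roll": 0, "gripper": 1}

```text
clock: 1.4
ee_pos: [0.5088, -0.2632, 0.147]
tcp_rot: [-1.577, -0.004, -2.764]
ft_force: [0.0, -0.1, -0.0]
width: 0.0942
```

```bash
python3 - <<'E'
from h import *
from rig import robot,optics
o=robot.observe();print(o["clock"],o["ee_pos"],o["tcp_rot"],o["width"],o["ft_force"]);print(tooldelta(o,[.5105,-.264,.044]))
a=optics.capture("scene")["image"][100:260,300:480];b=optics.capture("top")["image"][170:290,330:465]
cv2.imwrite("pics/pre2.png",np.hstack([cv2.resize(a,(400,400)),cv2.resize(b,(400,400))]))
E
```

```text
1.4 [ 0.50878671 -0.26316701  0.14699208] [-1.57651142 -0.00439338 -2.76418131] 0.0942303018664319 [ 0.02798701 -0.14359744 -0.04226768]
[ -1.73821663 102.97572374   1.99428111]
```

View pics/pre2.png

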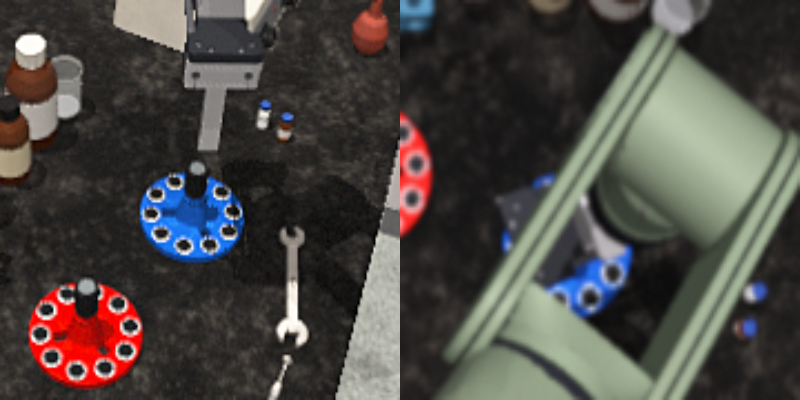

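The scene crop shows the open jaws over the knob (crop pixel 197,170). I'll go down.

>>> move_arm:
  plan:
    - {"x": 0, "y": 25, "z": 0, "roll": 0, "gripper": 1}
    - {"x": 0, "y": 50, "z": 0, "roll": 0, "gripper": 1}
    - {"x": 0, "y": 75, "z": 0, "roll": 0, "gripper": 1}
    - {"x": 0, "y": 95, "z": 0, "roll": 0, "gripper": 1}
    - {"x": 0, "y": 101, "z": 0, "roll": 0, "gripper": 1}
    - {"x": 0, "y": 101, "z": 0, "roll": 0, "gripper": 1}
    - {"x": 0, "y": 101, "z": 0, "roll": 0, "gripper": 1}

```text
clock: 2.2
ee_pos: [0.5118, -0.2664, 0.0512]
tcp_rot: [-1.568, 0.002, -2.767]
ft_force: [0.8, 0.5, 1.0]
width: 0.0943
```

```bash
python3 - <<'E'
from h import *
from rig import robot,optics
o=robot.observe();print(o["clock"],o["ee_pos"],o["tcp_rot"],o["width"],o["ft_force"]);print(tooldelta(o,[.5105,-.264,.044]))
a=optics.capture("scene")["image"][100:260,300:480]
cv2.imwrite("pics/pre3.png",cv2.resize(a,(600,533)))
E
```

```text
2.2 [ 0.51177615 -0.26641441  0.05123666] [-1.56818287e+00  1.61752726e-03 -2.76677902e+00] 0.09427716556546736 [0.79338161 0.51940589 0.98987811]
[ 0.31534868  7.22904212 -2.7328947 ]
```

View pics/pre3.png

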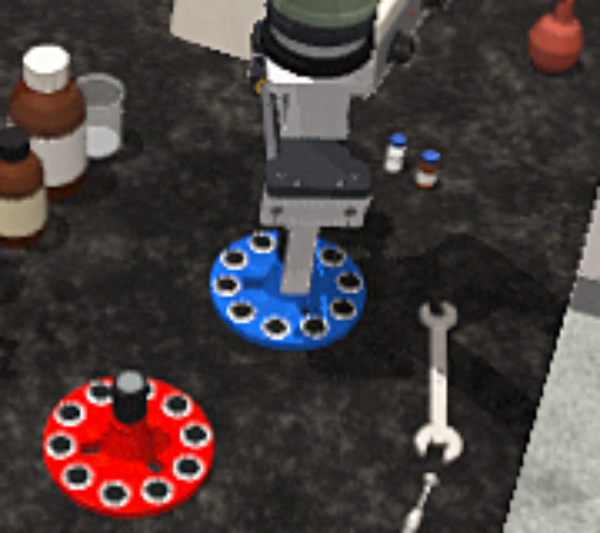

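>>> move_arm:
  plan:
    - {"x": 0, "y": 4, "z": 0, "roll": 0, "gripper": 1}
    - {"x": 0, "y": 4, "z": 0, "roll": 0, "gripper": 1}
    - {"x": 0, "y": 4, "z": 0, "roll": 0, "gripper": 1}
    - {"x": 0, "y": 4, "z": 0, "roll": 0, "gripper": 1}

```text
clock: 2.65
ee_pos: [0.511, -0.265, 0.0456]
tcp_rot: [-1.571, 0.0, -2.766]
ft_force: [0.3, -0.2, 0.0]
width: 0.0943
```

```bash
python3 - <<'E'
from h import *
from rig import robot,optics
o=robot.observe();print(o["clock"],o["ee_pos"],o["tcp_rot"],o["width"],o["ft_force"],o["qvel"]);print(tooldelta(o,[.5105,-.264,.044]))
E
```

```text
2.65 [ 0.51104056 -0.26497135  0.04562471] [-1.57051629e+00  1.63643589e-04 -2.76558139e+00] 0.09430449239952529 [ 0.29992801 -0.2377971   0.00920508] [0.00011209 0.00067748 0.00029422 0.00032795 0.00030018 0.0013483 ]
[ 0.14636782  1.62437268 -1.10244894]
```

Settled and well placed, so I'll close the jaws.

>>> move_arm:
  plan:
    - {"x": 0, "y": 0, "z": 0, "roll": 0, "gripper": 0}
    - {"x": 0, "y": 0, "z": 0, "roll": 0, "gripper": -0.3}
    - {"x": 0, "y": 0, "z": 0, "roll": 0, "gripper": -1}
    - {"x": 0, "y": 0, "z": 0, "roll": 0, "gripper": -1}
    - {"x": 0, "y": 0, "z": 0, "roll": 0, "gripper": -1}
    - {"x": 0, "y": 0, "z": 0, "roll": 0, "gripper": -1}
    - {"x": 0, "y": 0, "z": 0, "roll": 0, "gripper": -1}
    - {"x": 0, "y": 0, "z": 0, "roll": 0, "gripper": -1}
  force: 30

```text
clock: 3.45
ee_pos: [0.5109, -0.265, 0.0454]
tcp_rot: [-1.571, -0.0, -2.766]
ft_force: [-1.9, 0.1, -0.5]
width: 0.0331
```

>>> move_arm:
  plan:
    - {"x": 0, "y": 0, "z": 0, "roll": 0, "gripper": -1}
    - {"x": 0, "y": 0, "z": 0, "roll": 0, "gripper": -1}
    - {"x": 0, "y": 0, "z": 0, "roll": 0, "gripper": -1}
    - {"x": 0, "y": 0, "z": 0, "roll": 0, "gripper": -1}

```text
clock: 3.85
ee_pos: [0.5109, -0.2649, 0.0454]
tcp_rot: [-1.571, -0.0, -2.766]
ft_force: [0.3, 0.0, 0.1]
width: 0.0237
```

Gripped at 24 mm. Now the lift.

>>> move_arm:
  plan:
    - {"x": 0, "y": -5, "z": 0, "roll": 0, "gripper": -1}
    - {"x": 0, "y": -15, "z": 0, "roll": 0, "gripper": -1}
    - {"x": 0, "y": -30, "z": 0, "roll": 0, "gripper": -1}
    - {"x": 0, "y": -48, "z": 0, "roll": 0, "gripper": -1}
    - {"x": 0, "y": -66, "z": 0, "roll": 0, "gripper": -1}
    - {"x": 0, "y": -84, "z": 0, "roll": 0, "gripper": -1}
    - {"x": 0, "y": -100, "z": 0, "roll": 0, "gripper": -1}
    - {"x": 0, "y": -114, "z": 0, "roll": 0, "gripper": -1}
    - {"x": 0, "y": -124, "z": 0, "roll": 0, "gripper": -1}
    - {"x": 0, "y": -130, "z": 0, "roll": 0, "gripper": -1}
    - {"x": 0, "y": -130, "z": 0, "roll": 0, "gripper": -1}
    - {"x": 0, "y": -130, "z": 0, "roll": 0, "gripper": -1}

```text
clock: 5.05
ee_pos: [0.5105, -0.2647, 0.1749]
tcp_rot: [-1.572, -0.001, -2.766]
ft_force: [-0.2, 0.1, -3.3]
width: 0.0234
```

```bash
python3 - <<'E'
from h import *
from rig import robot,optics
o=robot.observe();print(o["clock"],o["ee_pos"],o["tcp_rot"],o["width"],o["ft_force"])
# knob->drive relative shift (mean of both cameras)
for d in ((.0063,.3827,0),(.0067,.3831,0)): print(tooldelta(o,o["ee_pos"]+[0,0,0]+np.array(d)))
print(tooldelta(o,[.5109+.0065,-.2649+.3829,o["ee_pos"][2]]))
a=optics.capture("scene")["image"][60:260,280:480]
cv2.imwrite("pics/lift.png",cv2.resize(a,(600,600)))
E
```

```text
5.05 [ 0.51050498 -0.2647305   0.17486056] [-1.57177801e+00 -6.50036949e-04 -2.76580989e+00] 0.023392097377124426 [-0.17838658  0.08970104 -3.27635699]
[-1.46311558e+02  2.52095476e-01 -3.53683255e+02]
[-1.46830446e+02  2.51979340e-01 -3.53908543e+02]
[-1.46876248e+02  2.51541884e-01 -3.53493252e+02]
```

View pics/lift.png

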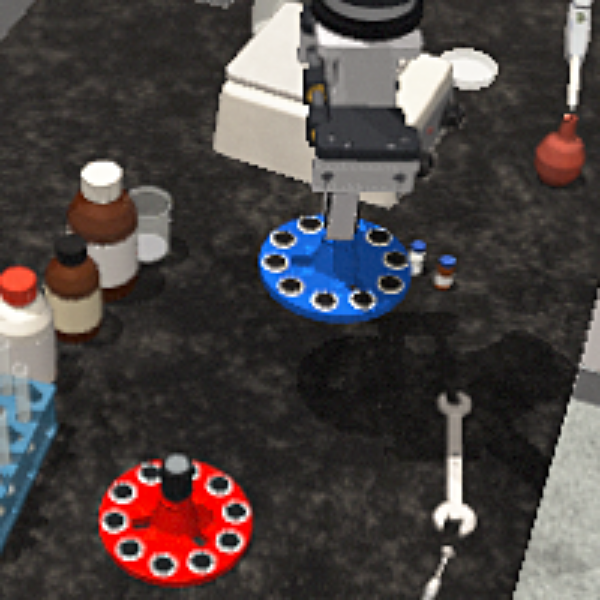

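The carousel hangs level in the grip. Now I'll carry it over the drive with a +0.34 roll.

>>> move_arm:
  plan:
    - {"x": -6, "y": 0, "z": -14, "roll": 0, "gripper": -1}
    - {"x": -18, "y": 0, "z": -43, "roll": 0.03, "gripper": -1}
    - {"x": -33, "y": 0, "z": -80, "roll": 0.08, "gripper": -1}
    - {"x": -49, "y": 0, "z": -118, "roll": 0.13, "gripper": -1}
    - {"x": -65, "y": 0, "z": -156, "roll": 0.18, "gripper": -1}
    - {"x": -80, "y": 0, "z": -194, "roll": 0.23, "gripper": -1}
    - {"x": -96, "y": 0, "z": -232, "roll": 0.28, "gripper": -1}
    - {"x": -112, "y": 0, "z": -270, "roll": 0.32, "gripper": -1}
    - {"x": -126, "y": 0, "z": -303, "roll": 0.34, "gripper": -1}
    - {"x": -137, "y": 0, "z": -330, "roll": 0.34, "gripper": -1}
    - {"x": -144, "y": 0, "z": -348, "roll": 0.34, "gripper": -1}
    - {"x": -146.5, "y": 0, "z": -353.5, "roll": 0.34, "gripper": -1}

```text
clock: 6.3
ee_pos: [0.516, 0.1203, 0.1748]
tcp_rot: [-1.572, -0.002, -3.102]
ft_force: [0.3, -0.2, -2.1]
width: 0.0237
```

>>> move_arm:
  plan:
    - {"x": 0, "y": 0, "z": 0, "roll": 0, "gripper": -1}
    - {"x": 0, "y": 0, "z": 0, "roll": 0, "gripper": -1}
    - {"x": 0, "y": 0, "z": 0, "roll": 0, "gripper": -1}
    - {"x": 0, "y": 0, "z": 0, "roll": 0, "gripper": -1}
    - {"x": 0, "y": 0, "z": 0, "roll": 0, "gripper": -1}

```text
clock: 6.8
ee_pos: [0.5175, 0.1169, 0.1755]
tcp_rot: [-1.571, 0.0, -3.107]
ft_force: [0.6, -1.0, -2.9]
width: 0.0232
```

```bash
python3 - <<'E'
from h import *
from rig import robot,optics
o=robot.observe();print(o["clock"],o["ee_pos"],o["tcp_rot"],o["width"],o["ft_force"])
for n,(x,y,w,h) in(("scene",(240,160,180,180)),("top",(180,170,140,140))):
    c=optics.capture(n);pickle.dump(c,open(n+"1.pkl","wb"))
    im=c["image"];hsv=cv2.cvtColor(im,cv2.COLOR_BGR2HSV)
    m=cv2.inRange(hsv,(100,120,60),(125,255,255));mm=np.zeros_like(m);mm[y:y+h,x:x+w]=m[y:y+h,x:x+w]
    k=np.vstack([q for q in cv2.findContours(mm,cv2.RETR_EXTERNAL,cv2.CHAIN_APPROX_NONE)[0] if cv2.contourArea(q)>40])
    hull=cv2.convexHull(k).reshape(-1,2)
    zb=o["ee_pos"][2]-.0454+(.010 if n=="top" else .008)
    print(n,circ(onplane(c,hull,zb)))
    cv2.imwrite(f"pics/over_{n}.png",cv2.resize(im[y:y+h,x:x+w],(400,400)))
cv2.imwrite("pics/over.png",np.hstack([cv2.imread("pics/over_scene.png"),cv2.imread("pics/over_top.png")]))
E
```

```text
6.8 [0.51754846 0.11685774 0.17547139] [-1.57073705e+00  1.04991514e-05 -3.10713346e+00] 0.0232408904563792 [ 0.58837551 -0.97818966 -2.92678046]
scene (array([0.57348094, 0.05477981]), np.float64(0.13241323819491))
top (array([ 0.54398818, -0.01907176]), np.float64(0.132137453359221))
```

View pics/over.png

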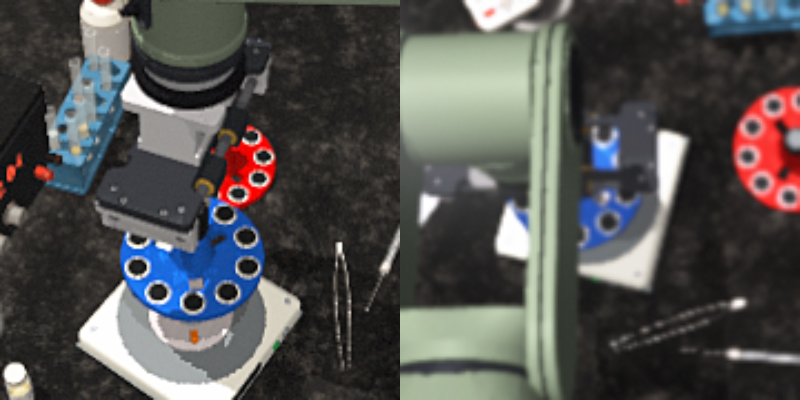

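The carousel is over the drive. One slot window shows at crop (195,284), and the orange dog at (193,336) is straight below it. My circle fit picked up the tube rack, so I'll redo it tighter and measure that slot's angle.

```bash
python3 - <<'E'
from h import *
c=load("scene1");im=c["image"];hsv=cv2.cvtColor(im,cv2.COLOR_BGR2HSV)
zb=.17547-.0454
m=cv2.inRange(hsv,(104,170,60),(120,255,255));mm=np.zeros_like(m);mm[248:310,288:365]=m[248:310,288:365]
N,l,st,ce=cv2.connectedComponentsWithStats(mm);i=1+st[1:,4].argmax();q=(l==i).astype(np.uint8)
k=cv2.findContours(q,cv2.RETR_EXTERNAL,cv2.CHAIN_APPROX_NONE)[0][0]
hull=cv2.convexHull(k).reshape(-1,2)
print(st[i])
# dense hull lower arc: rim pixels, bottom-most blue per column; top edge of rim seen -> use bottom edge z=zb
pts=[]
for u in range(300,356):
    v=np.nonzero(q[:,u])[0]
    if len(v): pts.append((u,v.max()+.5))
pts=np.array(pts);P=onplane(c,pts,zb)
from scipy.optimize import least_squares
f=least_squares(lambda s:np.hypot(P[:,0]-s[0],P[:,1]-s[1])-.0605,[.517,.12],loss="soft_l1",f_scale=.001)
print("disc centre (R fixed)",f.x,np.abs(f.fun).max())
for R in(.060,.061,.062):
  f2=least_squares(lambda s:np.hypot(P[:,0]-s[0],P[:,1]-s[1])-R,[.517,.12],loss="soft_l1",f_scale=.001);print(R,f2.x)
big=cv2.resize(im[245:320,285:375],(720,600),interpolation=cv2.INTER_CUBIC);cv2.imwrite("pics/slot.png",big)
v,u=np.mgrid[280:296,318:338];s=im[280:296,318:338].astype(int);print((s[...,2]))
E
```

```text
[ 294  248   65   57 1332]
disc centre (R fixed) [0.51701245 0.11555669] 0.001558502309916568
0.06 [0.51677057 0.1160686 ]
0.061 [0.51724612 0.11504348]
0.062 [0.51769691 0.11401773]
[[ 29  22  21  20  16  17  21  20  20  13  25  24  12  19  22  21  22  19
   21  17]
 [ 30  35  26  24  21  33  13  20  24  25  17  27  21  10  19  27  24  21
   29  28]
 [ 29  35  31  30  27  25  18  21  15  21  16  24  14  22  25  22  25  22
   25  21]
 [ 32  35  28  35  35  30  24  21  25  21  11  18  22  27  26  19  26  16
   27  17]
 [ 24  34  30  31  34  28  21  17   7  11   4   7  33  16  24  22  21  23
   21  23]
 [ 37  33  33  30  26  35  46  60  63  58  89 121 137  58  14  26  30  26
   25  22]
 [ 30  29  31  29  23  28  58 134 136 133 145 166 178  75  12  28  31  22
   26  22]
 [ 27  29  31  30  22  14  29 157 166 161 160 162 169  76  25  29  25  22
   20   7]
 [ 22  23  30  30  31  26   9 156 163 161 159 158 172 106  38  22  26  17
   12  91]
 [ 21  25  29  24  31  20   6 145 146 129 140 144 133  97  36  16  21  13
   29 168]
 [ 18  29  32  27  28  19  12 113  98  74  76  69  56  41  25  18  19  14
   57 161]
 [ 18  28  27  20   9 132 117 119  85  58 143 219  91   4  11  17  19  14
   87 128]
 [ 18  26  23   7 144 204 121  87  58  42 118 207 241 118  24  15  21  14
   84 205]
 [ 26  29  20 143 201 158  58  11  19  14  15  62 189 134  43  16  23  15
   37 255]
 [ 30  24   2 248 172  56   9  14  28  24  31  15   0 125  79  25  16  16
    1 208]
 [ 31  25   5 255 134  15  23  26  22  29  31  13  10 126 111  42  16  21
    6  40]]
```

View pics/slot.png

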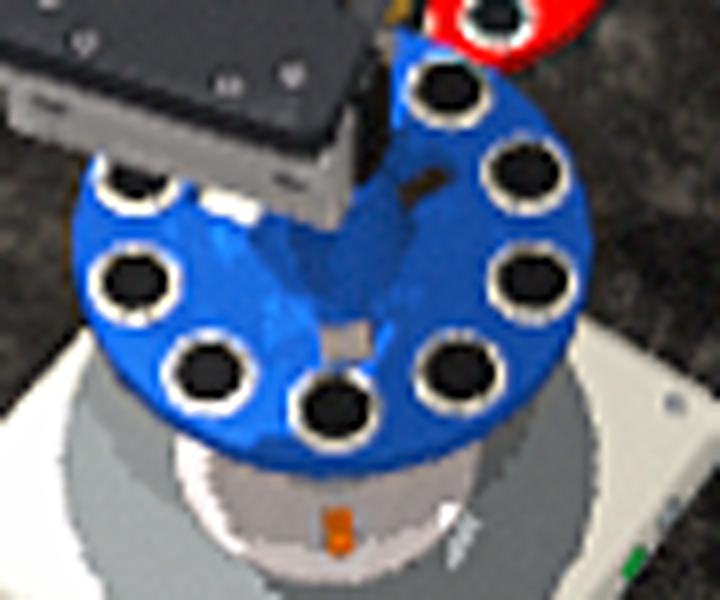

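```bash
python3 - <<'E'
from h import *
from scipy.optimize import least_squares
def rings(c,box):
    x,y,w,h=box;s=c["image"][y:y+h,x:x+w].astype(int)
    S=cv2.resize(c["image"][y:y+h,x:x+w],None,fx=6,fy=6,interpolation=cv2.INTER_CUBIC).astype(int)
    wm=((S[...,2]>110)).astype(np.uint8)
    ks,hi=cv2.findContours(wm,cv2.RETR_CCOMP,cv2.CHAIN_APPROX_NONE)
    out=[]
    for i,k in enumerate(ks):
        if hi[0][i][3]>=0 and 300<cv2.contourArea(k)<3500:   # holes inside white rings
            M=cv2.moments(k);out.append(((M["m10"]/M["m00"]+.5)/6-.5+x,(M["m01"]/M["m00"]+.5)/6-.5+y))
    return np.array(out)
c0=load("scene0");c1=load("scene1")
r0=rings(c0,(355,150,65,60));r1=rings(c1,(290,248,72,58))
print(len(r0),len(r1));print(r1.round(1).tolist())
c2,R=circ(onplane(c0,r0,.010));print("start",c2,R)
rel=onplane(c0,r0,.010)[:,:2]-c2
a0=np.arctan2(rel[:,1],rel[:,0]);print("pocket angle mod36",np.sort(np.degrees(a0)%36))
zt=.17547-.0454+.010
for z in(zt-.003,zt,zt+.003):
    P=onplane(c1,r1,z)[:,:2];f=least_squares(lambda s:np.hypot(P[:,0]-s[0],P[:,1]-s[1])-R,[.517,.12],loss="soft_l1",f_scale=.001)
    d=P-f.x;print(z,"now",f.x,f.fun.round(4),"ang mod36",(np.degrees(np.arctan2(d[:,1],d[:,0]))%36).round(1),circ(P))
sl=onplane(c1,[[327.8,287.3]],zt-.003)[0];print("slot",sl,np.degrees(np.arctan2(*(sl[:2]-f.x)[::-1])))
P=cloud(c1);print("depth z of disc",np.nanmedian(P[283:287,312:318,2]),np.nanmedian(P[285:289,338:344,2]),"expect",zt)
P=cloud(c0);print(np.nanmedian(P[187:190,370:376,2]),np.nanmedian(P[195:199,384:388,2]))
E
```

```text
0 4
[[310.7, 291.0], [351.1, 279.5], [301.4, 279.7], [301.4, 267.1]]Traceback (most recent call last):
  File "<stdin>", line 16, in <module>
  File "h.py", line 9, in onplane
    o,d=ray(c,uv); return o+d*((z-o[2])/d[:,2])[:,None]
        ~~~^^^^^^
  File "h.py", line 5, in ray
    p=cv2.undistortPoints(np.array(uv,float).reshape(-1,1,2),c["K"],dist(c)).reshape(-1,2)
      ~~~~~~~~~~~~~~~~~~~^^^^^^^^^^^^^^^^^^^^^^^^^^^^^^^^^^^^^^^^^^^^^^^^^^^
cv2.error: OpenCV(4.12.0) /io/opencv/modules/calib3d/src/undistort.dispatch.cpp:347: error: (-215:Assertion failed) CV_IS_MAT(_src) && CV_IS_MAT(_dst) && (_src->rows == 1 || _src->cols == 1) && (_dst->rows == 1 || _dst->cols == 1) && _src->cols + _src->rows - 1 == _dst->rows + _dst->cols - 1 && (CV_MAT_TYPE(_src->type) == CV_32FC2 || CV_MAT_TYPE(_src->type) == CV_64FC2) && (CV_MAT_TYPE(_dst->type) == CV_32FC2 || CV_MAT_TYPE(_dst->type) == CV_64FC2) in function 'cvUndistortPointsInternal'
```

```bash
cat >> h.py <<'E'
from scipy.optimize import least_squares
def rings(c,box,amin=150,amax=3500):
    x,y,w,h=box
    S=cv2.resize(c["image"][y:y+h,x:x+w],None,fx=6,fy=6,interpolation=cv2.INTER_CUBIC).astype(int)
    wm=((S[...,0]<100)).astype(np.uint8)
    N,l,st,ce=cv2.connectedComponentsWithStats(wm)
    out=[]
    for i in range(1,N):
        a=st[i,4];bb=st[i]
        if amin<a<amax and .68<a/(bb[2]*bb[3])<.9 and .8<bb[2]/bb[3]<2: out.append(((ce[i]+.5)/6-.5+[x,y]))
    return np.array(out)
E
python3 - <<'E'
from h import *
c0=load("scene0");c1=load("scene1")
r0=rings(c0,(355,150,65,60));r1=rings(c1,(290,248,72,58))
print(len(r0),len(r1));print(r0.round(1).tolist(),r1.round(1).tolist())
c2,R=circ(onplane(c0,r0,.010));print("start",c2,R)
rel=onplane(c0,r0,.010)[:,:2]-c2;print("ang mod36",np.sort(np.degrees(np.arctan2(rel[:,1],rel[:,0]))%36).round(1),np.hypot(*rel.T).round(4))
zt=.17547-.0454+.010
for z in(zt-.003,zt,zt+.003):
    P=onplane(c1,r1,z)[:,:2];f=least_squares(lambda s:np.hypot(P[:,0]-s[0],P[:,1]-s[1])-R,[.517,.12],loss="soft_l1",f_scale=.001)
    d=P-f.x;print(z,"now",f.x,f.fun.round(4),"ang mod36",(np.degrees(np.arctan2(d[:,1],d[:,0]))%36).round(1),circ(P))
sl=onplane(c1,[[327.8,287.3]],zt-.003)[0];print("slot",sl,np.degrees(np.arctan2(*(sl[:2]-f.x)[::-1])))
P=cloud(c1);print("depth z of disc",np.nanmedian(P[283:287,312:318,2]),np.nanmedian(P[285:289,338:344,2]),"expect",zt)
P=cloud(c0);print(np.nanmedian(P[187:190,370:376,2]),np.nanmedian(P[195:199,384:388,2]))
E
```

```text
10 7
[[378.1, 172.2], [399.4, 176.3], [369.9, 177.0], [404.4, 183.9], [367.5, 184.9], [402.4, 191.9], [372.1, 192.8], [391.3, 192.8], [393.9, 197.4], [382.3, 197.6]] [[340.7, 255.6], [350.3, 266.0], [351.1, 279.5], [301.4, 279.7], [342.0, 290.9], [310.7, 291.0], [326.5, 295.5]]
start [ 0.51071254 -0.26694194] 0.04647993808967721
ang mod36 [22.9 23.1 23.8 24.3 24.9 25.2 25.6 26.  26.5 26.5] [0.046  0.0473 0.0464 0.0481 0.0471 0.0486 0.0481 0.0329 0.0493 0.0489]
0.13707 now [0.51594672 0.1161787 ] [ 0.0017  0.0008  0.0003  0.0018 -0.0002  0.0008  0.0002] ang mod36 [6.5 6.9 6.3 3.5 5.2 3.4 4.4] (array([0.51711809, 0.11550576]), np.float64(0.04774072988443692))
0.14007 now [0.51540523 0.11785446] [ 0.0014  0.0007  0.0002  0.0015 -0.0001  0.0007  0.0002] ang mod36 [6.3 6.6 6.1 3.8 5.2 3.7 4.5] (array([0.5163813 , 0.11729396]), np.float64(0.04754210412796112))
0.14307 now [0.51486269 0.11953125] [ 0.0011  0.0005  0.0002  0.0012 -0.0001  0.0005  0.0002] ang mod36 [6.  6.4 6.  4.  5.2 3.9 4.7] (array([0.51564452, 0.11908216]), np.float64(0.04734347837147743))
slot [0.50247634 0.14290406 0.13707   ] 117.92121963950609
depth z of disc 0.14088202942479772 0.1415958748641164 expect 0.14007
0.01033725439605876 0.009677289286746604
```

The pockets turned by −19.6° as intended. The slot now lies at about 118°, against 118.6° for the dog. The centre is about 1–2 mm short in world y, so I'll correct that while lowering, slowing down towards the end.

>>> move_arm:
  plan:
    - {"x": 0, "y": 6, "z": -1.5, "roll": 0, "gripper": -1}
    - {"x": 0, "y": 16, "z": -1.5, "roll": 0, "gripper": -1}
    - {"x": 0, "y": 27, "z": -1.5, "roll": 0, "gripper": -1}
    - {"x": 0, "y": 37, "z": -1.5, "roll": 0, "gripper": -1}
    - {"x": 0, "y": 45, "z": -1.5, "roll": 0, "gripper": -1}
    - {"x": 0, "y": 50, "z": -1.5, "roll": 0, "gripper": -1}
    - {"x": 0, "y": 54, "z": -1.5, "roll": 0, "gripper": -1}
    - {"x": 0, "y": 58, "z": -1.5, "roll": 0, "gripper": -1}
    - {"x": 0, "y": 62, "z": -1.5, "roll": 0, "gripper": -1}
    - {"x": 0, "y": 65, "z": -1.5, "roll": 0, "gripper": -1}
    - {"x": 0, "y": 65, "z": -1.5, "roll": 0, "gripper": -1}
    - {"x": 0, "y": 65, "z": -1.5, "roll": 0, "gripper": -1}

```text
clock: 8.1
ee_pos: [0.5175, 0.1191, 0.1105]
tcp_rot: [-1.571, 0.0, -3.106]
ft_force: [0.4, 1.0, -2.2]
width: 0.0236
```

```bash
python3 - <<'E'
from h import *
from rig import robot,optics
o=robot.observe();print(o["clock"],o["ee_pos"],o["tcp_rot"],o["width"],o["ft_force"],o["ft_torque"])
c=optics.capture("scene");cv2.imwrite("pics/low.png",cv2.resize(c["image"][240:350,270:390],(654,600),interpolation=cv2.INTER_CUBIC))
E
```

```text
8.1 [0.51746085 0.11910074 0.11054697] [-1.57079356e+00  1.87518947e-04 -3.10580106e+00] 0.02357020522671181 [ 0.42970199  0.9981111  -2.22110724] [ 0.03798201  0.04537433 -0.04287074]
```

View pics/low.png

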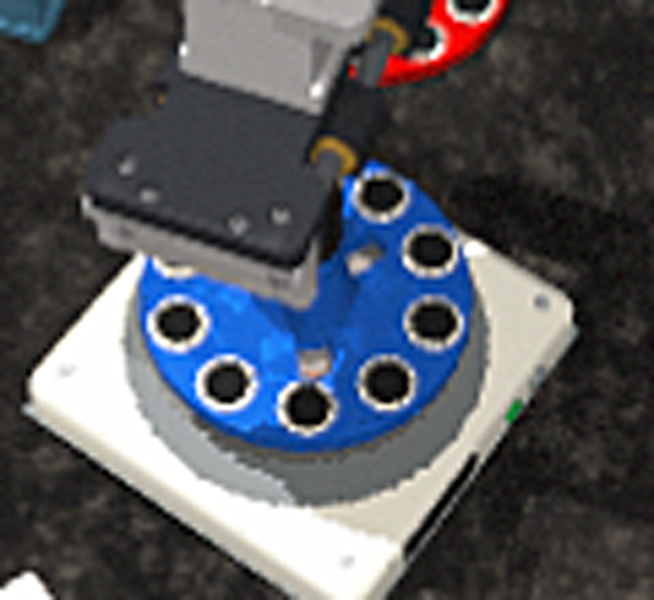

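The windows now show the dogs beneath (crop 315,362) and no contact has been felt. I'll keep lowering slowly.

>>> move_arm:
  plan:
    - {"x": 0, "y": 2, "z": 0, "roll": 0, "gripper": -1}
    - {"x": 0, "y": 4, "z": 0, "roll": 0, "gripper": -1}
    - {"x": 0, "y": 6, "z": 0, "roll": 0, "gripper": -1}
    - {"x": 0, "y": 8, "z": 0, "roll": 0, "gripper": -1}
    - {"x": 0, "y": 9, "z": 0, "roll": 0, "gripper": -1}
    - {"x": 0, "y": 10, "z": 0, "roll": 0, "gripper": -1}
    - {"x": 0, "y": 11, "z": 0, "roll": 0, "gripper": -1}
    - {"x": 0, "y": 11, "z": 0, "roll": 0, "gripper": -1}

```text
clock: 8.95
ee_pos: [0.5173, 0.1191, 0.0993]
tcp_rot: [-1.571, -0.0, -3.106]
ft_force: [-0.5, -0.8, -3.1]
width: 0.0234
```

>>> move_arm:
  plan:
    - {"x": 0, "y": 1, "z": 0, "roll": 0, "gripper": -1}
    - {"x": 0, "y": 2, "z": 0, "roll": 0, "gripper": -1}
    - {"x": 0, "y": 2, "z": 0, "roll": 0, "gripper": -1}
    - {"x": 0, "y": 2, "z": 0, "roll": 0, "gripper": -1}

```text
clock: 9.35
ee_pos: [0.5174, 0.1191, 0.0974]
tcp_rot: [-1.571, -0.0, -3.106]
ft_force: [0.4, 0.5, -2.8]
width: 0.0236
```

>>> move_arm:
  plan:
    - {"x": 0, "y": 1, "z": 0, "roll": 0, "gripper": -1}
    - {"x": 0, "y": 2, "z": 0, "roll": 0, "gripper": -1}
    - {"x": 0, "y": 3, "z": 0, "roll": 0, "gripper": -1}
    - {"x": 0, "y": 3, "z": 0, "roll": 0, "gripper": -1}
    - {"x": 0, "y": 3, "z": 0, "roll": 0, "gripper": -1}

```text
clock: 9.85
ee_pos: [0.5173, 0.1191, 0.0944]
tcp_rot: [-1.571, -0.0, -3.106]
ft_force: [0.1, 0.0, -2.1]
width: 0.0234
```

>>> move_arm:
  plan:
    - {"x": 0, "y": 1, "z": 0, "roll": 0, "gripper": -1}
    - {"x": 0, "y": 2, "z": 0, "roll": 0, "gripper": -1}
    - {"x": 0, "y": 3, "z": 0, "roll": 0, "gripper": -1}
    - {"x": 0, "y": 3, "z": 0, "roll": 0, "gripper": -1}
    - {"x": 0, "y": 3, "z": 0, "roll": 0, "gripper": -1}

```text
clock: 10.35
ee_pos: [0.5173, 0.1191, 0.0914]
tcp_rot: [-1.571, -0.0, -3.106]
ft_force: [0.1, -0.5, -3.2]
width: 0.0234
```

>>> move_arm:
  plan:
    - {"x": 0, "y": 0.5, "z": 0, "roll": 0, "gripper": -1}
    - {"x": 0, "y": 1, "z": 0, "roll": 0, "gripper": -1}
    - {"x": 0, "y": 1.5, "z": 0, "roll": 0, "gripper": -1}
    - {"x": 0, "y": 1.5, "z": 0, "roll": 0, "gripper": -1}
    - {"x": 0, "y": 1.5, "z": 0, "roll": 0, "gripper": -1}

```text
clock: 10.85
ee_pos: [0.5176, 0.1192, 0.0904]
tcp_rot: [-1.571, 0.0, -3.106]
ft_force: [-0.7, 0.1, 2.2]
width: 0.0235
```

```bash
python3 - <<'E'
from h import *
from rig import robot,optics
o=robot.observe();print(o["clock"],o["ee_pos"],o["tcp_rot"],o["width"],o["ft_force"],o["ft_torque"])
c=optics.capture("scene");cv2.imwrite("pics/home.png",cv2.resize(c["image"][240:350,270:390],(654,600),interpolation=cv2.INTER_CUBIC))
E
```

```text
10.85 [0.51760092 0.11915875 0.0903987 ] [-1.57079609e+00  4.67841926e-04 -3.10570253e+00] 0.02354715856121877 [-0.73016045  0.05488084  2.17428239] [-0.04588366  0.20336608  0.02600192]
```

View pics/home.png

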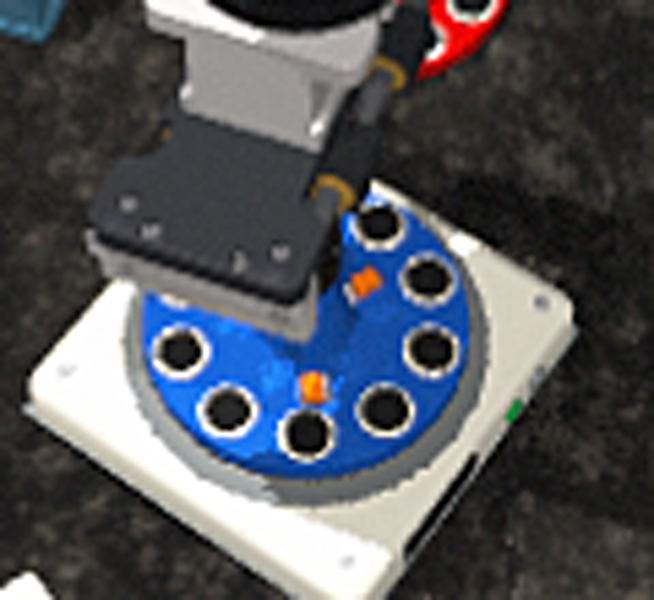

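It's home: TCP z is 0.0904, as expected. Contact is felt, and the orange dogs show in the windows at crop (315,387) and (363,285). I'll release gently and rise straight up.

>>> move_arm:
  plan:
    - {"x": 0, "y": 0, "z": 0, "roll": 0, "gripper": -0.4}
    - {"x": 0, "y": 0, "z": 0, "roll": 0, "gripper": -0.3}
    - {"x": 0, "y": 0, "z": 0, "roll": 0, "gripper": -0.1}
    - {"x": 0, "y": 0, "z": 0, "roll": 0, "gripper": 0.2}
    - {"x": 0, "y": 0, "z": 0, "roll": 0, "gripper": 0.2}
    - {"x": 0, "y": 0, "z": 0, "roll": 0, "gripper": 0.2}
    - {"x": 0, "y": 0, "z": 0, "roll": 0, "gripper": 0.2}
    - {"x": 0, "y": 0, "z": 0, "roll": 0, "gripper": 0.2}

```text
clock: 11.7
ee_pos: [0.5174, 0.1191, 0.0899]
tcp_rot: [-1.571, -0.0, -3.106]
ft_force: [-0.2, 0.2, 0.0]
width: 0.0559
```

>>> move_arm:
  plan:
    - {"x": 0, "y": -3, "z": 0, "roll": 0, "gripper": 0.2}
    - {"x": 0, "y": -10, "z": 0, "roll": 0, "gripper": 0.2}
    - {"x": 0, "y": -22, "z": 0, "roll": 0, "gripper": 0.2}
    - {"x": 0, "y": -40, "z": 0, "roll": 0, "gripper": 0.2}
    - {"x": 0, "y": -60, "z": 0, "roll": 0, "gripper": 0.2}
    - {"x": 0, "y": -80, "z": 0, "roll": 0, "gripper": 0.2}
    - {"x": 0, "y": -100, "z": 0, "roll": 0, "gripper": 0.2}
    - {"x": 0, "y": -115, "z": 0, "roll": 0, "gripper": 0.2}
    - {"x": 0, "y": -120, "z": 0, "roll": 0, "gripper": 0.2}

```text
clock: 12.6
ee_pos: [0.519, 0.1193, 0.2134]
tcp_rot: [-1.571, 0.006, -3.106]
ft_force: [-0.2, -0.1, 0.4]
width: 0.056
```

>>> move_arm:
  plan:
    - {"x": 0, "y": 0, "z": 20, "roll": 0, "gripper": 0.2}
    - {"x": 0, "y": 0, "z": 50, "roll": 0, "gripper": 0.2}
    - {"x": 0, "y": 0, "z": 85, "roll": 0, "gripper": 0.2}
    - {"x": 0, "y": 0, "z": 120, "roll": 0, "gripper": 0.2}
    - {"x": 0, "y": 0, "z": 155, "roll": 0, "gripper": 0.2}
    - {"x": 0, "y": 0, "z": 190, "roll": 0, "gripper": 0.2}
    - {"x": 0, "y": 0, "z": 220, "roll": 0, "gripper": 0.2}
    - {"x": 0, "y": 0, "z": 240, "roll": 0, "gripper": 0.2}
    - {"x": 0, "y": 0, "z": 250, "roll": 0, "gripper": 0.2}
    - {"x": 0, "y": 0, "z": 250, "roll": 0, "gripper": 0.2}
    - {"x": 0, "y": 0, "z": 250, "roll": 0, "gripper": 0.2}

```text
clock: 13.7
ee_pos: [0.5262, -0.13, 0.2098]
tcp_rot: [-1.572, -0.0, -3.106]
ft_force: [0.1, -0.6, -0.1]
width: 0.0563
```

```bash
python3 - <<'E'
from h import *
from rig import robot,optics
o=robot.observe();print(o["clock"],o["ee_pos"],o["width"],o["ft_force"])
ims=[]
for n,(x,y,w,h) in(("scene",(260,220,130,130)),("top",(205,195,85,85))):
    c=optics.capture(n);ims.append(cv2.resize(c["image"][y:y+h,x:x+w],(400,400),interpolation=cv2.INTER_CUBIC));cv2.imwrite(f"pics/end_{n}.png",c["image"])
    P=cloud(c);Q=P[y:y+h,x:x+w].reshape(-1,3);k=Q[(Q[:,2]>.110)&(Q[:,2]<.13)]
    d=Q[(np.hypot(Q[:,0]-.5172,Q[:,1]-.118)<.055)&(Q[:,2]>.048)&(Q[:,2]<.062)]
    A=np.c_[d[:,:2]-d[:,:2].mean(0),np.ones(len(d))];s=np.linalg.lstsq(A,d[:,2],rcond=None)[0]
    print(n,"knob top",np.nanmedian(k,0),len(k),"disc plane slope",s[:2],"z",np.median(d[:,2]))
    b=load(n+"0")["image"];df=cv2.absdiff(b,c["image"]).max(2);print("changed px at timer/vial/beaker/bottle:",[(int((df[yy-14:yy+14,xx-14:xx+14]>60).sum())) for xx,yy in ({"scene":[(216,316),(248,333),(228,300),(305,155)],"top":[(215,167),(206,196),(230,168),(382,160)]}[n])])
cv2.imwrite("pics/end.png",np.hstack(ims))
E
```

```text
13.7 [ 0.52616078 -0.12997907  0.20981958] 0.056284610129686455 [ 0.10282141 -0.55918533 -0.12255501]
scene knob top [0.51501676 0.12411336 0.11853929] 133 disc plane slope [-0.00308828  0.00884478] z 0.05631278653790672
changed px at timer/vial/beaker/bottle: [0, 0, 0, 0]
top knob top [0.51622542 0.11769419 0.12058493] 79 disc plane slope [ 0.0009916  -0.00560283] z 0.05752572300472236
changed px at timer/vial/beaker/bottle: [0, 0, 0, 0]
```

View pics/end.png

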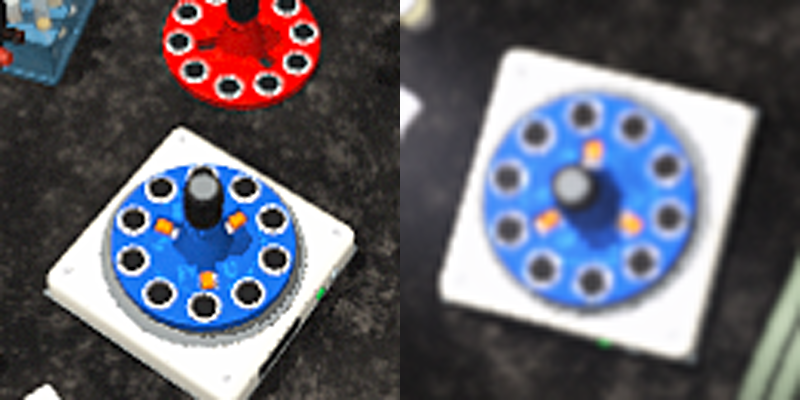

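The carousel is fully home: all three orange dogs show in the slots, at right crop (593,150), (547,222) and (630,222). The disc is level with its top at about 0.056 m, and the knob top is at about 0.12 m. The bystanders haven't changed, so I'm handing in.

```bash
python3 -c "
from rig import robot
print(robot.hand_in())"
```

```text
the job is handed in; nothing more can be done
None
```

The blue carousel is back on the drive, fully home and released, and the job was handed in at about 14 s. I gripped it by the knob, carried it over the red look-alike and turned it −19.6° in the air so its slots matched the dogs seen by the cameras. I then lowered it slowly over the cone; it went straight down without riding on the dogs.

**Last checks**
- **Height:** the gripper touched down at the expected height (TCP z 0.0904 m) with only light contact. The disc top then read 56–57.5 mm and the knob top 118.5–120.6 mm, where 55 and 119 mm are expected when home.
- **Fit:** all three orange dogs show in the slots in both views. The measured disc tilt is under 0.01 rad.
- **Surroundings:** the image patches around the bottle, beaker, timer and vial were unchanged. The gripper is open and well clear.

**What failed or disagreed**
- **Cameras:** the two cameras differ by about 4 mm in y (6 mm on the final knob reading). The shift from carousel to drive agreed to about 0.4 mm in both cameras, so I relied on that.
- **Refused call:** the first move call was refused and moved nothing, probably because its rows had no roll value.
- **Bad fit:** one circle fit picked up the tube rack, so I redid it.

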